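Raise the candle display and crown it

TASK

Pull the silver stand's candle tray straight up until its red lock button clicks out through the window in the sleeve, and let the tray rest on the lock with its two ivory candles still lying side by side on it. Then gently lay the amber candle from its wooden rest on top of them, lying in the gap between the two and parallel to them, ends about level with theirs. Leave the button and the vase, jar and flowerpot alone.

Things in the scene. Friction and masses are not known exactly. Their poses are not given: they have to be found in the camera images.
- tray (a point): Middle of the upper face of the floor of the stand's wooden tray (126 mm up when fully down); x across its two candles, y along them, z up. Tray 89 mm in x, 66 mm in y, floor 6 mm thick; lips above the floor: 16 mm high at the x sides, 4 mm at the y ends, 1 mm outside the candle ends. Grip it from above across its 66 mm y size. The candles stick up 40 mm above the floor.
- mast (a joint): Height of the telescoping mast and tray, m: 0 fully down, 0.079 upper stop. The button comes out at about 0.075, where the locked mast then rests. Lifting tray and candles takes 5 to 10 N (damped, 50 N per m/s). Let go unlocked, it sinks slowly to 0. The stand's foot is fixed.
- lock_button (a joint): Red spring button, 14 mm square, on the mast: about 0 while hidden inside the sleeve, 0.010 (m) when it has clicked out and stands 6 mm proud of the sleeve.
- window (a point): Middle of the window (18 mm wide, 20 mm high) in the +x face of the stand's square aluminium sleeve (36 mm square, top 115 mm above the sideboard), where the red button appears; axes as the stand's. The stand has a dark steel base plate 130 mm (x) by 110 mm (y), 12 mm thick.
- candle_left_mid (a point): Centre of an ivory wax candle, 40 mm diameter, 60 mm long, 70 g, lying in the tray with its axis (own y) along the tray's y, 20.5 mm on the -x side of the tray's middle. x and z turn as it rolls.
- candle_right_mid (a point): Centre of the other ivory candle, the same, on the +x side.
- candle_amber_mid (a point): Centre of the amber candle, 40 mm diameter, 60 mm long along its own y, 50 to 100 g; starts in the wooden rest, centre 28 mm above the sideboard. Its flat ends overhang the 40 mm long rest by 10 mm each, so it can be gripped from above by its two ends (60 mm). Laid in the gap between the ivory candles, its centre is about 54 mm above the tray's floor.
- rest: Small fixed wooden candle rest, 60 mm (x) by 40 mm (y), 16 mm high, floor of its groove 8 mm up; origin at the centre of its underside, the candle lies along its y.
- vase: Bystander: white vase, 84 mm wide, 125 mm high; origin at the centre of its underside.
- jar: Bystander: white lidded jar, 100 mm wide, 60 mm high; origin at the centre of its underside.
- bowl_pot: Bystander: terracotta flowerpot, 90 mm wide, 72 mm high; origin at the centre of its underside.
Things that resemble listed ones, but are neither listed nor needed, are in the scene too. Several things look just like the part that bears tray: the one meant starts farthest to the robot's left.

How it is judged:
By the outcome, as a careful person would: the job done as asked, in the order asked, and still so for the second after the job is handed in, with the robot touching nothing.
It also fails if it takes over 64 s, if anything falls off the work surface, if the arm or the gripper's body presses on something with over 40 N, if the wrist force passes 120 N, or if a joint passes its speed limit or range.

ROBOT

A 6-joint arm with a two-finger parallel gripper is mounted at the origin on the work surface. World frame = base frame: x ahead of the robot, y to its left, z up, the work surface at z = 0. Lengths are in m, angles in rad, forces in N, time in s.
With the tool pointing down it reaches from about 0.35 to 0.85 m from the base axis. Payload 8.1 kg.
Tool frame: the origin (TCP) lies at the centre of the arm's flange, where the gripper is bolted on; the fingertips stand 186 mm ahead of it and the grasp point (between the pads) lies 167 mm ahead of it (robot.nose_length is the distance from the TCP to the fingertips, in m); z points along the fingers, x is the direction in which the jaws open and shut, and the axes are right-handed (so a half turn about z gives the same grasp; the last joint's range is limited). The gripper opens to 93 mm and grips with 3 to 60 N. Pads are 15 mm wide; open, the fingers measure 128 mm over their backs; the gripper's body (75 mm by 188 mm) begins 65 mm behind the grasp point.
Start: joints at [-1.189, 0.13, 1.488, -0, 1.523, -0.085], TCP at [0.27, -0.536, 0.405] pointing down, gripper open.
Joint ranges: [-2.96, 2.96], [-0.89, 2.26], [0.02, 2.5], [-1.34, 4.48], [0, 2.73], [-2.66, 2.66]. Speed limits (rad/s): [2.39, 2.39, 2.79, 3.14, 3.14, 3.14].

INTERFACE

Orientations are given as a rotation vector (axis times angle).
In Python, from plant import robot gives the robot as it stands.
- The arm moves only by the tool arm_command, never from a script. Its argument "motion" is a list of rows, each an object with "slide": the shift along the tool's x, y, z each as a share of 0.4 m, from -1 to 1, a list of three; "turn": the turn, a rotation vector about the tool's x, y, z each as a share of 0.5 rad, from -1 to 1, a list of three. A call has exactly 5 rows; each row shifts and turns the commanded pose from where the row before left it, along the tool's axes as they then stand; what a row does not reach is not made up. A row lasts 1/12 s, in which the tool goes at most 41.7 mm and 7.16 degrees, less where a joint would pass 70% of its speed; a pose out of reach is approached as far as the arm can. A call with a number of a shift or a turn outside -1 to 1 is refused whole. A call with a gripper value outside its range is refused whole. "gripper" is the opening in per cent of the stroke, from 0 (shut) to 100 (fully open), set as the call begins (left out, the last holds). The fingers move at their own pace and stop on an object; "grip_force" is the grip in N (left out, the last holds). Time passes only in rows, so rows that do not move let the fingers close, or fill a call up. It gives the time, the measured TCP pose, the force and the opening at its end, in the units of the state.
- robot.read_state(): the state, without advancing time (a new reading comes with each control period).
- robot.read_camera(name): name is "side" or "top"; returns a dict with "pixels" (384x512x3 uint8, blue, green, red), "intrinsics" (3x3 intrinsics, pixels), "D" ([k1, k2, p1, p2, k3] as OpenCV has them; the pictures are not rectified), "T" (4x4, takes a point from camera to world coordinates). Camera axes: x right, y down, z forward; pixel columns grow to the right and rows downward; lengths in m; the calibration is good to about 2 mm. A picture is of the moment at which its call begins. There is no depth.
- robot.close_job(): hands the job in, once; it reports no verdict.
The state is a dict: "t": time; "q": joint angles; "dq": joint speeds; "joint_torque": joint torques, N m; "tool_pos": TCP position; "orientation": TCP orientation; "force": force on the tool from outside, world axes, zero at the start; "wrist_torque": the same for the moment, N m; "opening": finger opening in m.
Only numpy, scipy, OpenCV 4.12 (cv2) and the standard library are available. Lean on these libraries where they do the work, as an engineer would, in place of code of your own. Each camera call takes 0.05 s, during which the arm holds its last target.

## Working session

There is one attempt and no reset: what is moved stays moved. The work goes in short steps, Python scripts to look and compute and a tool call to move; the robot and the scene stay as the last step left them, time stands still between calls to the robot, and variables do not carry over. Pictures are saved under pics/ and viewed, and the job is handed in when it is done.

Besides the shell and the picture viewer there is one more tool, called after ">>>" by a JSON object that holds its "name" and its "arguments", one argument or row to a line. arm_command: Moves the arm, as the interface text tells. Shift numbers are shares of 0.4 m and turn numbers shares of 0.5 rad, none past 1 either way. Its arguments: {"type":"object","properties":{"motion":{"type":"array","items":{"type":"object","properties":{"slide":{"type":"array","items":{"type":"number"}},"turn":{"type":"array","items":{"type":"number"}}}}},"gripper":{"type":"number"},"grip_force":{"type":"number"}},"required":["motion"]}

```bash
ls; mkdir -p pics; python3 - <<'E'
from plant import robot
import cv2
for n in("side","top"):
    c=robot.read_camera(n); cv2.imwrite(f"pics/{n}0.png",c["pixels"]); print(n,c["intrinsics"],c["D"],c["T"])
print(robot.read_state())
E
```

```text
pics
side [[358.02837152   0.         263.36571652]
 [  0.         358.02837152 195.12627943]
 [  0.           0.           1.        ]] [-0.03347773  0.          0.          0.          0.        ] [[-0.87301151 -0.27164516  0.40504298  0.187568  ]
 [-0.4876617   0.47586846 -0.73193939  0.7292871 ]
 [ 0.00608061 -0.83651546 -0.54790958  0.65473776]
 [ 0.          0.          0.          1.        ]]
top [[401.26250049   0.         258.61529871]
 [  0.         401.26250049 200.96533232]
 [  0.           0.           1.        ]] [-0.13706973  0.          0.          0.          0.        ] [[ 0.02185083 -0.98979387  0.14082132  0.44113772]
 [-0.99949862 -0.01839898  0.025768   -0.00184318]
 [-0.02291404 -0.14131377 -0.98969963  1.18820411]
 [ 0.          0.          0.          1.        ]]
{'t': 0.1, 'q': array([-1.18938753e+00,  1.31077930e-01,  1.48916716e+00,  9.68145964e-06,
        1.52298259e+00, -8.53934581e-02]), 'dq': array([-0.00268125, -0.00131653, -0.00201258, -0.00058351,  0.0013414 ,
        0.00023513]), 'joint_torque': array([ 7.89116893e-04, -5.61343074e+01, -4.93092942e+01,  7.70105445e-02,
        2.92280334e-02, -1.95951850e-05]), 'tool_pos': array([ 0.26996933, -0.5356061 ,  0.40379846]), 'orientation': array([-2.67416409e+00,  1.64690168e+00,  2.05433936e-03]), 'force': array([-0.53989912, -0.64974461,  0.06125023]), 'wrist_torque': array([-0.00228514,  0.02848953, -0.00862348]), 'opening': 0.09316453257431008}
```

View pics/side0.png

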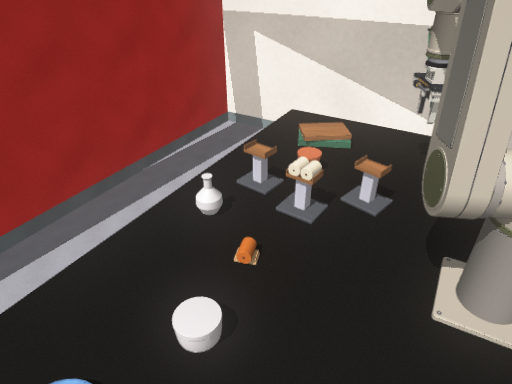

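View pics/top0.png

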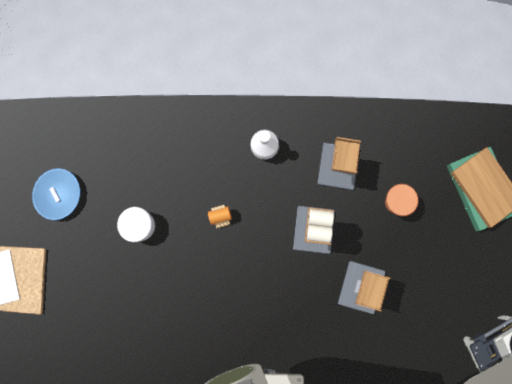

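The side view shows the stand with ivory candles at about (303,190) and the amber candle at (247,250). The top view shows them at (320,228) and (220,216). The target stand is the leftmost of the three. I'll enlarge both views.

```bash
python3 - <<'E'
import cv2
t=cv2.imread("pics/top0.png"); s=cv2.imread("pics/side0.png")
def crop(im,x,y,w,h,k,n): cv2.imwrite(n,cv2.resize(im[y:y+h,x:x+w],None,fx=k,fy=k,interpolation=cv2.INTER_CUBIC))
crop(t,285,195,60,65,9,"pics/c1.png")
crop(t,195,195,50,40,12,"pics/c2.png")
crop(s,270,150,65,75,8,"pics/c3.png")
crop(s,225,230,45,40,12,"pics/c4.png")
E
```

```text
(no output)
```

View pics/c1.png

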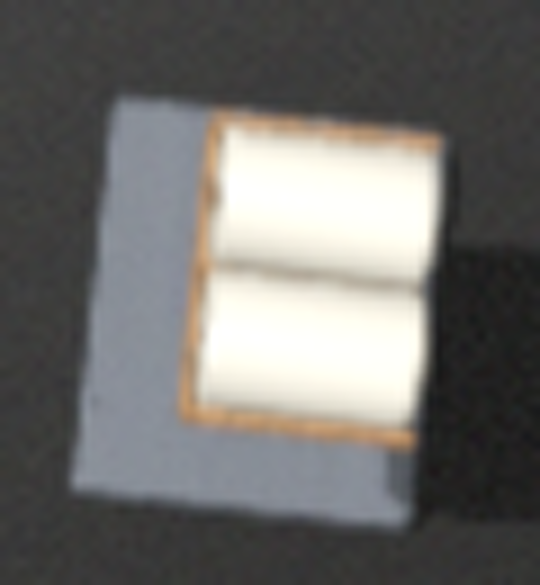

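View pics/c2.png

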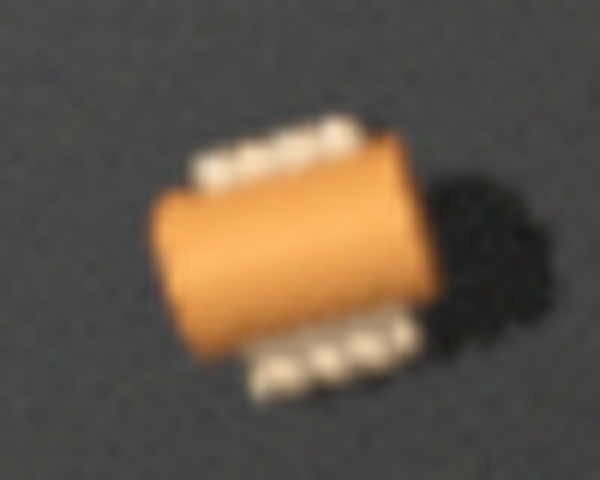

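View pics/c3.png

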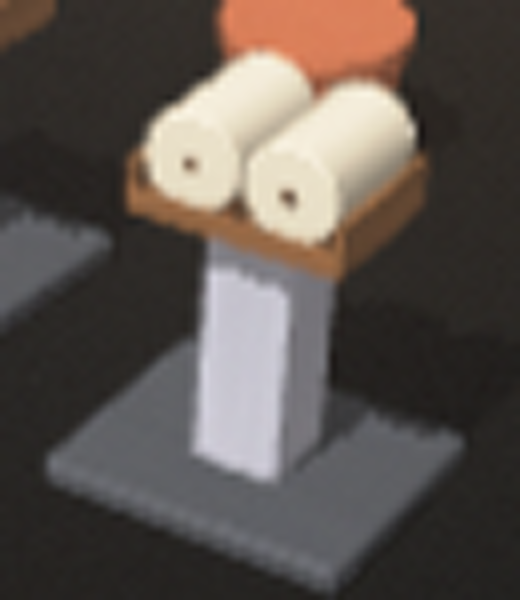

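View pics/c4.png

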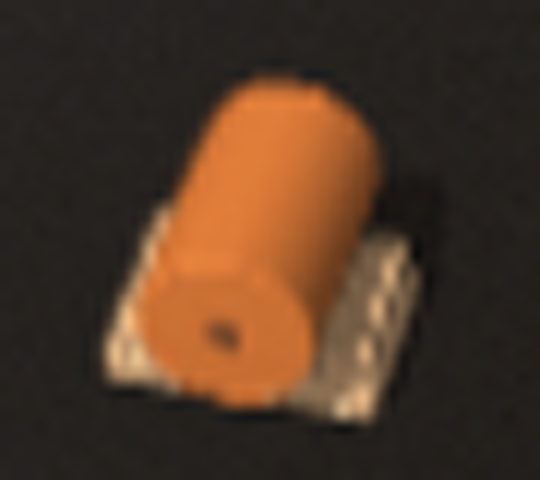

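```bash
cat > h.py <<'E'
import numpy as np, cv2
from scipy.optimize import least_squares
CAM={}
def cams():
    from plant import robot
    return {n:robot.read_camera(n) for n in("side","top")}
def proj(c,P):
    T=np.linalg.inv(c["T"]); r=cv2.Rodrigues(T[:3,:3])[0]
    return cv2.projectPoints(np.array(P,float).reshape(-1,1,3),r,T[:3,3],c["intrinsics"],np.array(c["D"]))[0].reshape(-1,2)
def c2p(uv,off,k): return (np.array(uv,float)+.5)/k-.5+np.array(off)
def fit(C,obs,p0,dz=False):
    def world(p,l):
        c,s=np.cos(p[2]),np.sin(p[2]); l=np.array(l)
        z=l[:,2]+(p[3] if dz else 0)
        return np.c_[p[0]+c*l[:,0]-s*l[:,1],p[1]+s*l[:,0]+c*l[:,1],z]
    def res(p):
        return np.concatenate([(proj(C[n],world(p,[l]))[0]-uv) for n,l,uv in obs])
    r=least_squares(res,list(p0)+([0] if dz else []),x_scale=.1)
    print("pose",r.x.round(4)); print(r.fun.reshape(-1,2).round(1).tolist()); return r.x
E
python3 - <<'E'
from h import *
C=cams()
a=lambda u,v:c2p((u,v),(285,195),9)
b=lambda u,v:c2p((u,v),(270,150),8)
obs=[("top",(.065,.055,.012),a(115,97)),("top",(-.065,.055,.012),a(72,488)),("top",(-.065,-.055,.012),a(408,525)),
("side",(.065,.055,.012),b(48,458)),("side",(-.065,.055,.012),b(335,578)),("side",(-.065,-.055,.012),b(462,435)),
("top",(.0445,.033,.142),a(212,108)),("top",(-.0445,.033,.142),a(180,420)),("top",(.0445,-.033,.142),a(442,138)),("top",(-.0445,-.033,.142),a(415,442)),
("side",(.0205,.03,.146),b(188,163)),("side",(-.0205,.03,.146),b(287,198))]
fit(C,obs,(.45,-.15,0)); fit(C,obs[6:],(.45,-.15,0))
a=lambda u,v:c2p((u,v),(195,195),12)
b=lambda u,v:c2p((u,v),(225,230),12)
obs=[("top",(.02,.03,.028),a(155,200)),("top",(.02,-.03,.028),a(395,130)),("top",(-.02,-.03,.028),a(440,300)),("top",(-.02,.03,.028),a(200,360)),("side",(0,.03,.028),b(222,333))]
fit(C,obs,(.45,.1,0)); 
E
```

```text
pose [ 0.529  -0.1348 -0.0937]
[[0.1, -0.4], [0.2, 0.1], [0.4, 0.1], [-1.1, 0.5], [0.0, 0.1], [0.6, 0.5], [0.4, 0.5], [0.6, -0.4], [-0.2, -0.1], [-0.4, -0.1], [0.1, 0.6], [0.1, 0.3]]
pose [ 0.529  -0.1347 -0.0952]
[[0.4, 0.4], [0.5, -0.5], [-0.2, -0.1], [-0.4, -0.1], [0.0, 0.6], [0.0, 0.3]]
pose [0.5625 0.1417 0.2875]
[[0.4, -0.0], [0.2, 0.4], [-0.1, -0.6], [0.1, -0.2], [0.0, 0.9]]
```

```bash
cat > plan.py <<'E'
import sys, numpy as np
from scipy.spatial.transform import Rotation as R
from plant import robot
# usage: plan.py x y ztcp yaw_of_jaws   -> deltas in tool frame
def st():
    s=robot.read_state(); return s
if __name__=="__main__":
    s=st(); p=s["tool_pos"]; M=R.from_rotvec(s["orientation"]); m=M.as_matrix()
    x,y,z,th=map(float,sys.argv[1:])
    def D(th): return np.c_[[np.cos(th),np.sin(th),0],[np.sin(th),-np.cos(th),0],[0,0,-1]]
    best=None
    for t in(th,th+np.pi):
        rv=(M.inv()*R.from_matrix(D(t))).as_rotvec()
        if best is None or np.linalg.norm(rv)<np.linalg.norm(best[0]): best=(rv,t)
    rv,t=best
    d=np.array([x,y,z])-p
    print("t",s["t"],"pos",p.round(4),"jaw yaw",np.arctan2(m[1,0],m[0,0]).round(4),"tilt",m[:,2].round(3),"F",s["force"].round(1),"open",round(s["opening"],4),"q",s["q"].round(2))
    print("total turn/0.5 (tool):",(rv/.5).round(4)," total slide/0.4 after turn:",(D(t).T@d/.4).round(4)," before:",(m.T@d/.4).round(4))
E
python3 plan.py 0.529 -0.135 0.405 1.477
```

```text
t 0.2 pos [ 0.27   -0.5357  0.4041] jaw yaw -1.104 tilt [-0.     0.001 -1.   ] F [ 0.1 -0.2  0.4] open 0.0931 q [-1.19  0.13  1.49  0.    1.52 -0.09]
total turn/0.5 (tool): [4.0000e-04 2.2000e-03 1.1211e+00]  total slide/0.4 after turn: [-1.058  -0.5509 -0.0023]  before: [-0.6032 -1.029  -0.0015]
```

>>> {"name": "arm_command", "arguments": {
  "motion": [
    {"slide":[0,0,0],"turn":[0,0,0.224]},
    {"slide":[0,0,0],"turn":[0,0,0.224]},
    {"slide":[0,0,0],"turn":[0,0,0.224]},
    {"slide":[0,0,0],"turn":[0,0,0.224]},
    {"slide":[0,0,0],"turn":[0,0,0.225]}
  ],
  "gripper": 100,
  "grip_force": 30
}}

```text
t: 0.62
tool_pos: [0.27, -0.5357, 0.4044]
orientation: [-2.108, 2.329, 0.001]
force: [-0.4, 1.2, -0.1]
opening: 0.0928
```

>>> {"name": "arm_command", "arguments": {
  "motion": [
    {"slide":[-0.08,-0.042,0],"turn":[0,0,0]},
    {"slide":[-0.08,-0.042,0],"turn":[0,0,0]},
    {"slide":[-0.08,-0.042,0],"turn":[0,0,0]},
    {"slide":[-0.08,-0.042,0],"turn":[0,0,0]},
    {"slide":[-0.08,-0.042,0],"turn":[0,0,0]}
  ]
}}

```text
t: 1.03
tool_pos: [0.3691, -0.3829, 0.4045]
orientation: [-2.114, 2.324, 0.0]
force: [0.3, 0.4, 1.8]
opening: 0.0928
```

>>> {"name": "arm_command", "arguments": {
  "motion": [
    {"slide":[-0.08,-0.042,0],"turn":[0,0,0]},
    {"slide":[-0.08,-0.042,0],"turn":[0,0,0]},
    {"slide":[-0.08,-0.042,0],"turn":[0,0,0]},
    {"slide":[-0.08,-0.042,0],"turn":[0,0,0]},
    {"slide":[-0.08,-0.042,0],"turn":[0,0,0]}
  ]
}}

```text
t: 1.45
tool_pos: [0.4678, -0.2312, 0.4047]
orientation: [-2.115, 2.323, -0.0]
force: [0.8, -0.5, 0.2]
opening: 0.093
```

```bash
python3 plan.py 0.529 -0.135 0.405 1.477
```

```text
t 1.45 pos [ 0.4678 -0.2312  0.4047] jaw yaw -1.6646 tilt [ 0. -0. -1.] F [ 0.8 -0.5  0.2] open 0.093 q [-0.56 -0.08  1.7   0.    1.52  1.11]
total turn/0.5 (tool): [-0.0001 -0.     -0.0001]  total slide/0.4 after turn: [-0.2539 -0.1298 -0.0007]  before: [-0.2539 -0.1298 -0.0007]
```

>>> {"name": "arm_command", "arguments": {
  "motion": [
    {"slide":[-0.08,-0.04,0],"turn":[0,0,0]},
    {"slide":[-0.08,-0.04,0],"turn":[0,0,0]},
    {"slide":[-0.06,-0.03,0],"turn":[0,0,0]},
    {"slide":[-0.038,-0.021,0],"turn":[0,0,0]},
    {"slide":[0,0,0],"turn":[0,0,0]}
  ]
}}

```text
t: 1.87
tool_pos: [0.5303, -0.1322, 0.4045]
orientation: [-2.118, 2.319, 0.001]
force: [-0.2, -0.3, -0.7]
opening: 0.0929
```

```bash
python3 plan.py 0.529 -0.135 0.292 1.477
python3 - <<'E'
from h import *
C=cams()
for n in C: cv2.imwrite(f"pics/{n}1.png",C[n]["pixels"])
s=C["side"]["pixels"][80:240,220:400]
t=C["top"]["pixels"][160:280,250:400]
cv2.imwrite("pics/d1.png",np.hstack([cv2.resize(s,(400,356)),cv2.resize(t,(400,356))]))
E
```

```text
t 1.8667 pos [ 0.5303 -0.1322  0.4045] jaw yaw -1.6609 tilt [ 0.     0.001 -1.   ] F [-0.2 -0.3 -0.7] open 0.0929 q [-0.34 -0.01  1.64  0.    1.52  1.32]
total turn/0.5 (tool): [-0.0001  0.0024  0.0074]  total slide/0.4 after turn: [0.0074 0.0026 0.2812]  before: [0.0077 0.0027 0.2812]
```

View pics/d1.png

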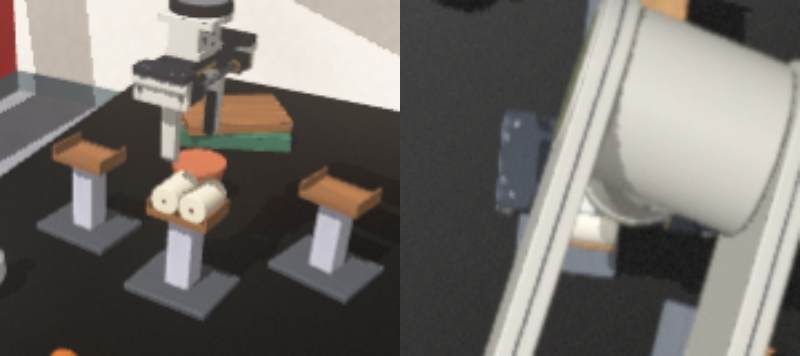

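>>> {"name": "arm_command", "arguments": {
  "motion": [
    {"slide":[0,0,0.03],"turn":[0,0,0]},
    {"slide":[0,0,0.03],"turn":[0,0,0]},
    {"slide":[0,0,0.03],"turn":[0,0,0]},
    {"slide":[0,0,0],"turn":[0,0,0]},
    {"slide":[0,0,0],"turn":[0,0,0]}
  ]
}}

```text
t: 2.38
tool_pos: [0.5282, -0.1355, 0.3668]
orientation: [2.113, -2.323, -0.005]
force: [-0.2, 0.6, 0.3]
opening: 0.0926
```

```bash
python3 plan.py 0.529 -0.135 0.292 1.477
```

```text
t 2.3833 pos [ 0.5282 -0.1355  0.3668] jaw yaw -1.6656 tilt [-0.003  0.001 -1.   ] F [-0.2  0.6  0.3] open 0.0926 q [-0.35  0.01  1.69 -0.    1.45  1.32]
total turn/0.5 (tool): [ 0.0066  0.0016 -0.002 ]  total slide/0.4 after turn: [-0.0014 -0.0018  0.1869]  before: [-0.0013 -0.0024  0.1869]
```

>>> {"name": "arm_command", "arguments": {
  "motion": [
    {"slide":[0,0,0.04],"turn":[0,0,0]},
    {"slide":[0,0,0.04],"turn":[0,0,0]},
    {"slide":[0,0,0.04],"turn":[0,0,0]},
    {"slide":[0,0,0.04],"turn":[0,0,0]},
    {"slide":[0,0,0.025],"turn":[0,0,0]}
  ]
}}

```text
t: 2.8
tool_pos: [0.5287, -0.1353, 0.2934]
orientation: [2.114, -2.323, -0.002]
force: [-0.3, 0.8, -0.2]
opening: 0.0933
```

>>> {"name": "arm_command", "arguments": {
  "motion": [
    {"slide":[0,0,0],"turn":[0,0,0]},
    {"slide":[0,0,0],"turn":[0,0,0]},
    {"slide":[0,0,0],"turn":[0,0,0]},
    {"slide":[0,0,0],"turn":[0,0,0]},
    {"slide":[0,0,0],"turn":[0,0,0]}
  ]
}}

```text
t: 3.22
tool_pos: [0.5295, -0.1353, 0.296]
orientation: [-2.114, 2.322, -0.003]
force: [-0.1, -0.0, 0.2]
opening: 0.0928
```

```bash
python3 plan.py 0.529 -0.135 0.292 1.477
python3 - <<'E'
from h import *
C=cams()
s=C["side"]["pixels"][120:220,260:350]
cv2.imwrite("pics/d2.png",cv2.resize(s,None,fx=6,fy=6,interpolation=2))
E
```

```text
t 3.2167 pos [ 0.5295 -0.1353  0.296 ] jaw yaw -1.6646 tilt [ 0.002 -0.001 -1.   ] F [-0.1 -0.   0.2] open 0.0928 q [-0.34  0.06  1.76 -0.    1.31  1.32]
total turn/0.5 (tool): [-0.004  -0.001   0.0001]  total slide/0.4 after turn: [-0.0005  0.0014  0.01  ]  before: [-0.0005  0.0014  0.01  ]
```

View pics/d2.png

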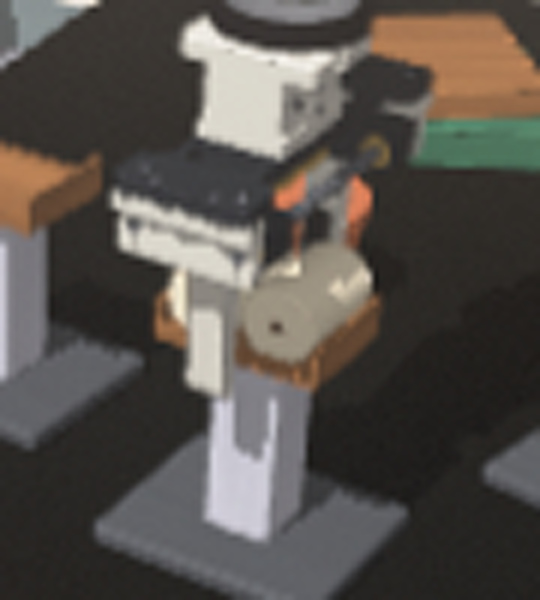

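The side view shows the near finger at crop (205,370), just outside the tray's +y end and reaching below it. I'll go down 3.6 mm and close.

>>> {"name": "arm_command", "arguments": {
  "motion": [
    {"slide":[0,0,0.009],"turn":[0,0,0]},
    {"slide":[0,0,0],"turn":[0,0,0]},
    {"slide":[0,0,0],"turn":[0,0,0]},
    {"slide":[0,0,0],"turn":[0,0,0]},
    {"slide":[0,0,0],"turn":[0,0,0]}
  ]
}}

```text
t: 3.73
tool_pos: [0.5291, -0.1351, 0.2911]
orientation: [2.115, -2.323, -0.0]
force: [0.2, -0.1, -0.3]
opening: 0.093
```

>>> {"name": "arm_command", "arguments": {
  "motion": [
    {"slide":[0,0,0],"turn":[0,0,0]},
    {"slide":[0,0,0],"turn":[0,0,0]},
    {"slide":[0,0,0],"turn":[0,0,0]},
    {"slide":[0,0,0],"turn":[0,0,0]},
    {"slide":[0,0,0],"turn":[0,0,0]}
  ],
  "gripper": 0,
  "grip_force": 30
}}

```text
t: 4.15
tool_pos: [0.5292, -0.1344, 0.2911]
orientation: [-2.114, 2.322, 0.002]
force: [-0.3, -2.3, -0.5]
opening: 0.066
```

>>> {"name": "arm_command", "arguments": {
  "motion": [
    {"slide":[0,0,0],"turn":[0,0,0]},
    {"slide":[0,0,0],"turn":[0,0,0]},
    {"slide":[0,0,0],"turn":[0,0,0]},
    {"slide":[0,0,0],"turn":[0,0,0]},
    {"slide":[0,0,0],"turn":[0,0,0]}
  ]
}}

```text
t: 4.57
tool_pos: [0.5292, -0.1343, 0.2911]
orientation: [-2.114, 2.322, 0.002]
force: [0.8, 5.6, 0.8]
opening: 0.0657
```

```bash
python3 plan.py 0.529 -0.135 0.292 1.477
```

```text
t 4.5667 pos [ 0.5292 -0.1343  0.2911] jaw yaw -1.6642 tilt [ 0.     0.002 -1.   ] F [0.8 5.6 0.8] open 0.0657 q [-0.34  0.07  1.77  0.    1.31  1.32]
total turn/0.5 (tool): [0.0002 0.0034 0.0007]  total slide/0.4 after turn: [ 0.0017  0.0002 -0.0023]  before: [ 0.0017  0.0002 -0.0023]
```

>>> {"name": "arm_command", "arguments": {
  "motion": [
    {"slide":[-0.002,0,0],"turn":[0,0,0]},
    {"slide":[0,0,-0.01],"turn":[0,0,0]},
    {"slide":[0,0,-0.015],"turn":[0,0,0]},
    {"slide":[0,0,-0.015],"turn":[0,0,0]},
    {"slide":[0,0,-0.015],"turn":[0,0,0]}
  ]
}}

```text
t: 4.98
tool_pos: [0.5292, -0.1341, 0.3121]
orientation: [-2.115, 2.323, 0.001]
force: [6.0, -0.7, -11.1]
opening: 0.0658
```

>>> {"name": "arm_command", "arguments": {
  "motion": [
    {"slide":[0,0,-0.015],"turn":[0,0,0]},
    {"slide":[0,0,-0.015],"turn":[0,0,0]},
    {"slide":[0,0,-0.015],"turn":[0,0,0]},
    {"slide":[0,0,-0.015],"turn":[0,0,0]},
    {"slide":[0,0,-0.015],"turn":[0,0,0]}
  ]
}}

```text
t: 5.4
tool_pos: [0.5292, -0.1341, 0.342]
orientation: [-2.115, 2.323, 0.001]
force: [7.0, -0.4, -9.4]
opening: 0.0654
```

```bash
python3 plan.py 0.529 -0.135 0.367 1.477
python3 - <<'E'
from h import *
C=cams()
s=C["side"]["pixels"][90:220,260:350]
cv2.imwrite("pics/d3.png",cv2.resize(s,None,fx=4.5,fy=4.5,interpolation=2))
E
```

```text
t 5.4 pos [ 0.5292 -0.1341  0.342 ] jaw yaw -1.6646 tilt [-0.     0.001 -1.   ] F [ 7.  -0.4 -9.4] open 0.0654 q [-0.34  0.02  1.72  0.    1.4   1.32]
total turn/0.5 (tool): [ 0.0009  0.0015 -0.    ]  total slide/0.4 after turn: [ 0.0022  0.0002 -0.0625]  before: [ 0.0021  0.0003 -0.0625]
```

View pics/d3.png

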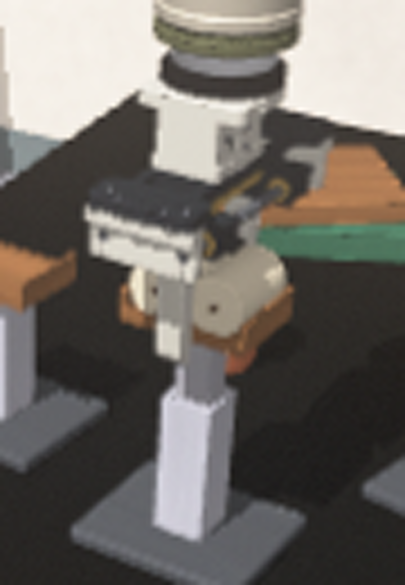

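Side view: the tray has risen with the fingers, both candles are still in it, and the inner mast shows between the tray and the sleeve. I'll keep going slowly.

>>> {"name": "arm_command", "arguments": {
  "motion": [
    {"slide":[0,-0.002,-0.01],"turn":[0,0,0]},
    {"slide":[0,0,-0.012],"turn":[0,0,0]},
    {"slide":[0,0,-0.012],"turn":[0,0,0]},
    {"slide":[0,0,-0.012],"turn":[0,0,0]},
    {"slide":[0,0,-0.01],"turn":[0,0,0]}
  ]
}}

```text
t: 5.92
tool_pos: [0.5295, -0.1342, 0.3654]
orientation: [2.114, -2.322, -0.003]
force: [-2.1, 2.5, -9.7]
opening: 0.0654
```

>>> {"name": "arm_command", "arguments": {
  "motion": [
    {"slide":[0,0,-0.003],"turn":[0,0,0]},
    {"slide":[0,0,-0.003],"turn":[0,0,0]},
    {"slide":[0,0,0],"turn":[0,0,0]},
    {"slide":[0,0,0],"turn":[0,0,0]},
    {"slide":[0,0,0],"turn":[0,0,0]}
  ]
}}

```text
t: 6.33
tool_pos: [0.5295, -0.1341, 0.3685]
orientation: [2.115, -2.322, -0.002]
force: [-4.8, 3.8, -3.1]
opening: 0.0657
```

```bash
python3 plan.py 0.529 -0.135 0.3686 1.477
```

```text
t 6.3333 pos [ 0.5295 -0.1341  0.3685] jaw yaw -1.6645 tilt [-0.002  0.001 -1.   ] F [-4.8  3.8 -3.1] open 0.0657 q [-0.34  0.01  1.69  0.    1.45  1.32]
total turn/0.5 (tool): [0.0031 0.0009 0.0003]  total slide/0.4 after turn: [ 0.0023  0.0009 -0.0002]  before: [ 0.0023  0.0009 -0.0002]
```

>>> {"name": "arm_command", "arguments": {
  "motion": [
    {"slide":[0,0,0.002],"turn":[0,0,0]},
    {"slide":[0,0,0.002],"turn":[0,0,0]},
    {"slide":[0,0,0.002],"turn":[0,0,0]},
    {"slide":[0,0,0.002],"turn":[0,0,0]},
    {"slide":[0,0,0],"turn":[0,0,0]}
  ]
}}

```text
t: 6.75
tool_pos: [0.5294, -0.1341, 0.366]
orientation: [2.115, -2.323, -0.002]
force: [-7.6, 4.9, 0.4]
opening: 0.0659
```

```bash
python3 plan.py 0.529 -0.135 0.3686 1.477
python3 - <<'E'
from h import *
C=cams()
s=C["side"]["pixels"][90:220,260:350]
cv2.imwrite("pics/d4.png",cv2.resize(s,None,fx=4.5,fy=4.5,interpolation=2))
E
```

```text
t 6.75 pos [ 0.5294 -0.1341  0.366 ] jaw yaw -1.6644 tilt [-0.001  0.    -1.   ] F [-7.6  4.9  0.4] open 0.0659 q [-0.34  0.01  1.69  0.    1.45  1.32]
total turn/0.5 (tool): [0.0025 0.0006 0.0003]  total slide/0.4 after turn: [ 0.0023  0.0009 -0.0065]  before: [ 0.0023  0.0009 -0.0065]
```

View pics/d4.png

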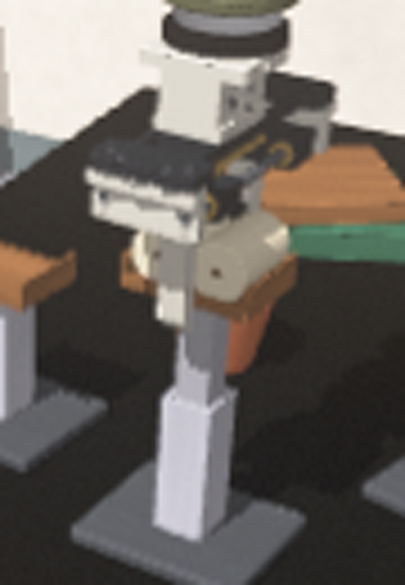

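The tray is up, but the window faces away from this camera, so I can't see the button. I'll lower a little more to feel for the lock.

>>> {"name": "arm_command", "arguments": {
  "motion": [
    {"slide":[0,0,0.002],"turn":[0,0,0]},
    {"slide":[0,0,0.002],"turn":[0,0,0]},
    {"slide":[0,0,0],"turn":[0,0,0]},
    {"slide":[0,0,0],"turn":[0,0,0]},
    {"slide":[0,0,0],"turn":[0,0,0]}
  ]
}}

```text
t: 7.27
tool_pos: [0.5294, -0.1341, 0.3658]
orientation: [2.115, -2.323, -0.001]
force: [-12.5, 5.9, 9.6]
opening: 0.0655
```

```bash
python3 plan.py 0.529 -0.135 0.3686 1.477
```

```text
t 7.2667 pos [ 0.5294 -0.1341  0.3658] jaw yaw -1.6644 tilt [-0.001  0.    -1.   ] F [-12.5   5.9   9.6] open 0.0655 q [-0.34  0.01  1.69 -0.    1.45  1.32]
total turn/0.5 (tool): [0.0013 0.0003 0.0004]  total slide/0.4 after turn: [ 0.0023  0.0008 -0.007 ]  before: [ 0.0023  0.0008 -0.007 ]
```

The mast is locked: I commanded 1.6 mm down and it held at 0.3658 m with the push-back rising to 9.6 N. I'll take the load off and let go.

>>> {"name": "arm_command", "arguments": {
  "motion": [
    {"slide":[-0.001,0.002,-0.004],"turn":[0,0,0]},
    {"slide":[0,0,0],"turn":[0,0,0]},
    {"slide":[0,0,0],"turn":[0,0,0]},
    {"slide":[0,0,0],"turn":[0,0,0]},
    {"slide":[0,0,0],"turn":[0,0,0]}
  ]
}}

```text
t: 7.68
tool_pos: [0.5291, -0.134, 0.366]
orientation: [-2.115, 2.323, -0.001]
force: [-5.8, 3.1, 3.3]
opening: 0.0656
```

>>> {"name": "arm_command", "arguments": {
  "motion": [
    {"slide":[0,0,0],"turn":[0,0,0]},
    {"slide":[0,0,0],"turn":[0,0,0]},
    {"slide":[0,0,0],"turn":[0,0,0]},
    {"slide":[0,0,0],"turn":[0,0,0]},
    {"slide":[0,0,0],"turn":[0,0,0]}
  ],
  "gripper": 100
}}

```text
t: 8.1
tool_pos: [0.5294, -0.134, 0.365]
orientation: [-2.115, 2.323, -0.001]
force: [-0.4, 0.6, -1.0]
opening: 0.0917
```

>>> {"name": "arm_command", "arguments": {
  "motion": [
    {"slide":[0,0,0],"turn":[0,0,0]},
    {"slide":[0,0,0],"turn":[0,0,0]},
    {"slide":[0,0,0],"turn":[0,0,0]},
    {"slide":[0,0,0],"turn":[0,0,0]},
    {"slide":[0,0,0],"turn":[0,0,0]}
  ]
}}

```text
t: 8.52
tool_pos: [0.5292, -0.1339, 0.3647]
orientation: [2.115, -2.323, -0.0]
force: [-0.4, 0.8, 0.2]
opening: 0.0929
```

```bash
python3 plan.py 0.529 -0.135 0.46 1.477
python3 - <<'E'
from h import *
C=cams()
s=C["side"]["pixels"][90:220,260:350]
cv2.imwrite("pics/d5.png",cv2.resize(s,None,fx=4.5,fy=4.5,interpolation=2))
E
```

```text
t 8.5167 pos [ 0.5292 -0.1339  0.3647] jaw yaw -1.6645 tilt [-0.  0. -1.] F [-0.4  0.8  0.2] open 0.0929 q [-0.34  0.01  1.69  0.    1.44  1.32]
total turn/0.5 (tool): [0.0001 0.     0.0001]  total slide/0.4 after turn: [ 2.800e-03  2.000e-04 -2.383e-01]  before: [ 2.800e-03  2.000e-04 -2.383e-01]
```

View pics/d5.png

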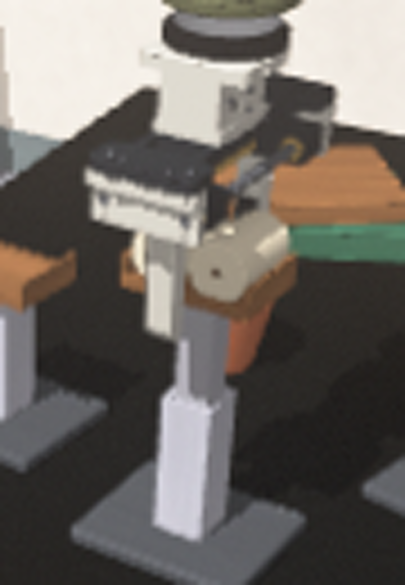

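With the gripper open, the tray stays up and the candles are in place. Retreating upward.

>>> {"name": "arm_command", "arguments": {
  "motion": [
    {"slide":[0,0,-0.03],"turn":[0,0,0]},
    {"slide":[0,0,-0.05],"turn":[0,0,0]},
    {"slide":[0,0,-0.06],"turn":[0,0,0]},
    {"slide":[0,0,-0.06],"turn":[0,0,0]},
    {"slide":[0,0,-0.05],"turn":[0,0,0]}
  ]
}}

```text
t: 9.03
tool_pos: [0.5291, -0.1338, 0.4677]
orientation: [-2.114, 2.322, -0.003]
force: [0.3, -0.1, 1.0]
opening: 0.0931
```

```bash
python3 plan.py 0.5625 0.1417 0.46 1.8583
```

```text
t 9.0333 pos [ 0.5291 -0.1338  0.4677] jaw yaw -1.6645 tilt [ 0.002 -0.001 -1.   ] F [ 0.3 -0.1  1. ] open 0.0931 q [-0.34 -0.04  1.55 -0.    1.63  1.32]
total turn/0.5 (tool): [-0.0034 -0.0016 -0.7623]  total slide/0.4 after turn: [-0.6369 -0.2754  0.0192]  before: [-0.6936 -0.0187  0.0189]
```

>>> {"name": "arm_command", "arguments": {
  "motion": [
    {"slide":[-0.05,-0.002,0],"turn":[0,0,0]},
    {"slide":[-0.08,-0.002,0],"turn":[0,0,0]},
    {"slide":[-0.08,-0.002,0],"turn":[0,0,0]},
    {"slide":[-0.08,-0.002,0],"turn":[0,0,0]},
    {"slide":[-0.08,-0.002,0],"turn":[0,0,0]}
  ]
}}

```text
t: 9.45
tool_pos: [0.5469, 0.0144, 0.4661]
orientation: [-2.114, 2.323, -0.001]
force: [0.8, -0.3, -0.1]
opening: 0.0931
```

>>> {"name": "arm_command", "arguments": {
  "motion": [
    {"slide":[-0.08,-0.002,0],"turn":[0,0,0]},
    {"slide":[-0.08,-0.002,0],"turn":[0,0,0]},
    {"slide":[-0.08,-0.002,0],"turn":[0,0,0]},
    {"slide":[-0.06,-0.002,0],"turn":[0,0,0]},
    {"slide":[-0.024,0,0],"turn":[0,0,0]}
  ]
}}

```text
t: 9.87
tool_pos: [0.5622, 0.1449, 0.4657]
orientation: [-2.117, 2.319, 0.001]
force: [0.1, 1.5, 0.4]
opening: 0.0929
```

>>> {"name": "arm_command", "arguments": {
  "motion": [
    {"slide":[0,0,0],"turn":[0,0,-0.19]},
    {"slide":[0,0,0],"turn":[0,0,-0.19]},
    {"slide":[0,0,0],"turn":[0,0,-0.19]},
    {"slide":[0,0,0],"turn":[0,0,-0.19]},
    {"slide":[0,0,0],"turn":[0,0,0]}
  ]
}}

```text
t: 10.28
tool_pos: [0.5623, 0.1413, 0.4655]
orientation: [-2.519, 1.876, -0.001]
force: [0.1, 0.1, -0.6]
opening: 0.093
```

```bash
python3 plan.py 0.5625 0.1417 0.199 1.8583
python3 - <<'E'
from h import *
C=cams()
t=C["top"]["pixels"]
for n in C: cv2.imwrite(f"pics/{n}6.png",C[n]["pixels"])
s=C["side"]["pixels"][90:220,260:350]
cv2.imwrite("pics/d6.png",cv2.resize(s,None,fx=4.5,fy=4.5,interpolation=2))
cv2.imwrite("pics/d7.png",cv2.resize(t[190:265,285:350],None,fx=8,fy=8,interpolation=2))
E
```

```text
t 10.2833 pos [0.5623 0.1413 0.4655] jaw yaw -1.2803 tilt [ 0.001 -0.    -1.   ] F [ 0.1  0.1 -0.6] open 0.093 q [ 0.16  0.06  1.46 -0.    1.63  1.44]
total turn/0.5 (tool): [-0.0009 -0.0007  0.0059]  total slide/0.4 after turn: [-0.0009 -0.0007  0.6663]  before: [-1.100e-03 -4.000e-04  6.663e-01]
```

View pics/d6.png

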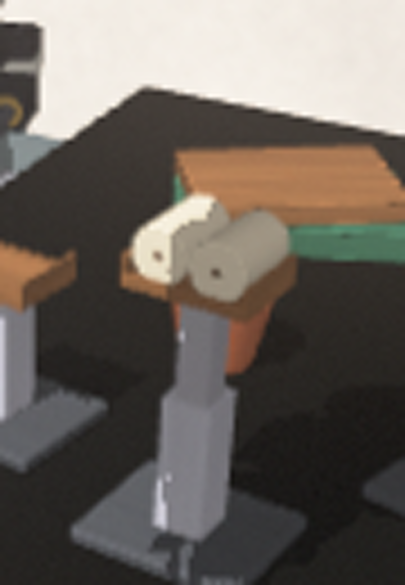

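View pics/d7.png

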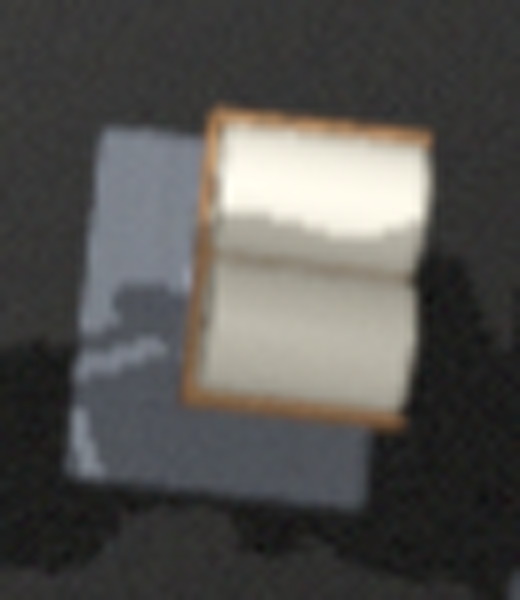

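View pics/side6.png

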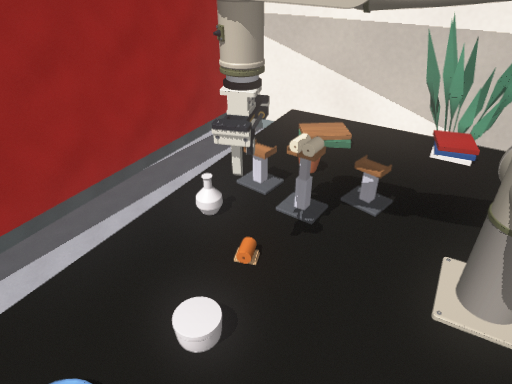

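The tray stays up with both candles in it. Fitting the raised tray's pose:

```bash
python3 - <<'E'
from h import *
C=cams()
a=lambda u,v:c2p((u,v),(285,190),8)
b=lambda u,v:c2p((u,v),(260,90),4.5)
obs=[("top",(.0445,.033,.142),a(215,106)),("top",(-.0445,.033,.142),a(183,403)),("top",(.0445,-.033,.142),a(433,132)),("top",(-.0445,-.033,.142),a(405,427)),
("side",(.0205,.03,.146),b(158,257)),("side",(-.0205,.03,.146),b(215,272))]
fit(C,obs,(.529,-.134,-.095),dz=True)
obs2=[(n,(l[0],l[1],l[2]+.075),uv) for n,l,uv in obs]
fit(C,obs2,(.529,-.134,-.095))
E
```

```text
pose [ 0.5284 -0.1343 -0.0981  0.0771]
[[0.1, 0.4], [0.3, -0.4], [-0.3, 0.2], [-0.3, -0.2], [-0.1, -0.3], [0.2, 0.2]]
pose [ 0.5287 -0.1348 -0.099 ]
[[0.3, 0.4], [0.5, -0.5], [-0.2, 0.3], [-0.2, -0.3], [-0.2, 0.3], [0.1, 0.8]]
```

>>> {"name": "arm_command", "arguments": {
  "motion": [
    {"slide":[0,0,0.06],"turn":[0,0,0.003]},
    {"slide":[0,0,0.08],"turn":[0,0,0.003]},
    {"slide":[0,0,0.08],"turn":[0,0,0]},
    {"slide":[0,0,0.08],"turn":[0,0,0]},
    {"slide":[0,0,0.05],"turn":[0,0,0]}
  ]
}}

```text
t: 10.9
tool_pos: [0.5613, 0.1415, 0.3211]
orientation: [2.508, -1.887, -0.004]
force: [-1.0, 0.0, -0.6]
opening: 0.0927
```

>>> {"name": "arm_command", "arguments": {
  "motion": [
    {"slide":[0,0,0.06],"turn":[0,0,0]},
    {"slide":[0,0,0.05],"turn":[0,0,0]},
    {"slide":[0,0,0.04],"turn":[0,0,0]},
    {"slide":[0,0,0],"turn":[0,0,0]},
    {"slide":[0,0,0],"turn":[0,0,0]}
  ]
}}

```text
t: 11.32
tool_pos: [0.5619, 0.1416, 0.264]
orientation: [2.51, -1.886, -0.002]
force: [-0.4, -0.2, 0.8]
opening: 0.0931
```

```bash
python3 plan.py 0.5625 0.1417 0.199 1.8583
python3 - <<'E'
from h import *
C=cams()
s=C["side"]["pixels"][170:280,200:310]
cv2.imwrite("pics/d8.png",cv2.resize(s,None,fx=5,fy=5,interpolation=2))
E
```

```text
t 11.3167 pos [0.5619 0.1416 0.264 ] jaw yaw -1.2889 tilt [-0.002 -0.    -1.   ] F [-0.4 -0.2  0.8] open 0.0931 q [ 0.16  0.19  1.69 -0.    1.27  1.45]
total turn/0.5 (tool): [ 0.0046  0.0005 -0.0112]  total slide/0.4 after turn: [ 0.0002 -0.0015  0.1626]  before: [ 0.0003 -0.0019  0.1626]
```

View pics/d8.png

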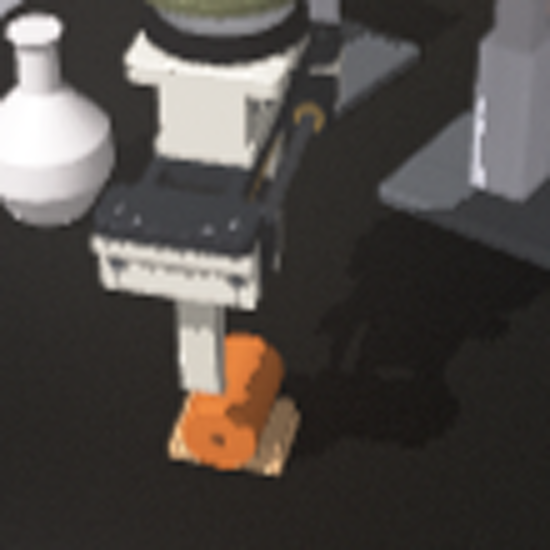

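The open fingers straddle the candle lengthwise, with the near finger at crop (205,345). Continuing down.

>>> {"name": "arm_command", "arguments": {
  "motion": [
    {"slide":[0,0,0.05],"turn":[0,0,-0.006]},
    {"slide":[0,0,0.05],"turn":[0,0,0]},
    {"slide":[0,0,0.03],"turn":[0,0,0]},
    {"slide":[0,0,0.02],"turn":[0,0,0]},
    {"slide":[0,0,0],"turn":[0,0,0]}
  ]
}}

```text
t: 11.83
tool_pos: [0.5618, 0.1417, 0.2036]
orientation: [2.514, -1.881, -0.002]
force: [-1.3, 0.2, 0.1]
opening: 0.0929
```

>>> {"name": "arm_command", "arguments": {
  "motion": [
    {"slide":[0,0,0],"turn":[0,0,0]},
    {"slide":[0,0,0],"turn":[0,0,0]},
    {"slide":[0,0,0],"turn":[0,0,0]},
    {"slide":[0,0,0],"turn":[0,0,0]},
    {"slide":[0,0,0],"turn":[0,0,0]}
  ]
}}

```text
t: 12.25
tool_pos: [0.5627, 0.1419, 0.2055]
orientation: [-2.515, 1.881, -0.001]
force: [-1.0, 1.4, -0.2]
opening: 0.0929
```

```bash
python3 plan.py 0.5625 0.1417 0.199 1.8583
python3 - <<'E'
from h import *
C=cams()
s=C["side"]["pixels"][200:280,210:290]
cv2.imwrite("pics/d9.png",cv2.resize(s,None,fx=7,fy=7,interpolation=2))
E
```

```text
t 12.25 pos [0.5627 0.1419 0.2055] jaw yaw -1.2844 tilt [ 0.001  0.    -1.   ] F [-1.   1.4 -0.2] open 0.0929 q [ 0.16  0.26  1.72 -0.    1.16  1.44]
total turn/0.5 (tool): [-0.0025 -0.0003 -0.0023]  total slide/0.4 after turn: [0.0003 0.0005 0.0163]  before: [0.0003 0.0005 0.0163]
```

View pics/d9.png

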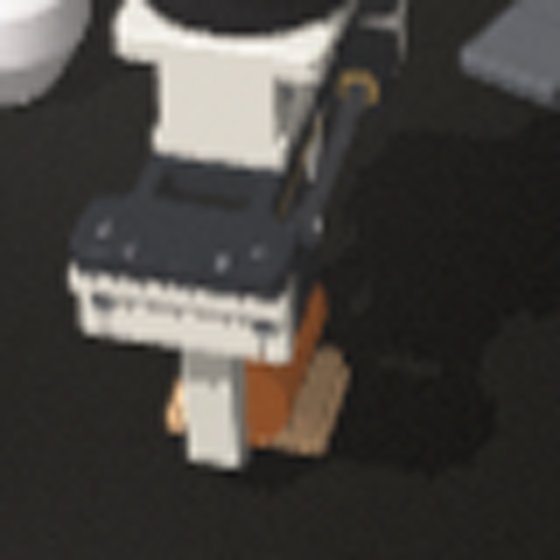

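>>> {"name": "arm_command", "arguments": {
  "motion": [
    {"slide":[0,0,0.008],"turn":[0,0,0]},
    {"slide":[0,0,0.007],"turn":[0,0,0]},
    {"slide":[0,0,0],"turn":[0,0,0]},
    {"slide":[0,0,0],"turn":[0,0,0]},
    {"slide":[0,0,0],"turn":[0,0,0]}
  ]
}}

```text
t: 12.77
tool_pos: [0.5622, 0.1418, 0.1985]
orientation: [2.515, -1.882, -0.0]
force: [0.3, -0.4, -0.8]
opening: 0.0934
```

>>> {"name": "arm_command", "arguments": {
  "motion": [
    {"slide":[0,0,0],"turn":[0,0,0]},
    {"slide":[0,0,0],"turn":[0,0,0]},
    {"slide":[0,0,0],"turn":[0,0,0]},
    {"slide":[0,0,0],"turn":[0,0,0]},
    {"slide":[0,0,0],"turn":[0,0,0]}
  ],
  "gripper": 0,
  "grip_force": 15
}}

```text
t: 13.18
tool_pos: [0.5623, 0.1418, 0.1988]
orientation: [-2.516, 1.882, -0.0]
force: [0.5, 0.1, 0.2]
opening: 0.0641
```

>>> {"name": "arm_command", "arguments": {
  "motion": [
    {"slide":[0,0,0],"turn":[0,0,0]},
    {"slide":[0,0,0],"turn":[0,0,0]},
    {"slide":[0,0,0],"turn":[0,0,0]},
    {"slide":[0,0,0],"turn":[0,0,0]},
    {"slide":[0,0,0],"turn":[0,0,0]}
  ]
}}

```text
t: 13.6
tool_pos: [0.5623, 0.1418, 0.1988]
orientation: [-2.516, 1.882, -0.0]
force: [0.1, -0.1, -0.0]
opening: 0.0601
```

```bash
python3 plan.py 0.5625 0.1417 0.46 1.8583
```

```text
t 13.6 pos [0.5623 0.1418 0.1988] jaw yaw -1.2845 tilt [ 0.  0. -1.] F [ 0.1 -0.1 -0. ] open 0.0601 q [ 0.16  0.27  1.72 -0.    1.15  1.44]
total turn/0.5 (tool): [-0.0001 -0.     -0.0024]  total slide/0.4 after turn: [ 4.00e-04 -3.00e-04 -6.53e-01]  before: [ 4.00e-04 -3.00e-04 -6.53e-01]
```

>>> {"name": "arm_command", "arguments": {
  "motion": [
    {"slide":[0,0,-0.02],"turn":[0,0,0]},
    {"slide":[0,0,-0.03],"turn":[0,0,0]},
    {"slide":[0,0,-0.05],"turn":[0,0,0]},
    {"slide":[0,0,-0.06],"turn":[0,0,0]},
    {"slide":[0,0,-0.06],"turn":[0,0,0]}
  ]
}}

```text
t: 14.02
tool_pos: [0.5621, 0.1418, 0.2885]
orientation: [2.516, -1.882, -0.0]
force: [0.1, -0.4, -0.2]
opening: 0.0598
```

>>> {"name": "arm_command", "arguments": {
  "motion": [
    {"slide":[0,0,-0.06],"turn":[0,0,0]},
    {"slide":[0,0,-0.06],"turn":[0,0,0]},
    {"slide":[0,0,-0.06],"turn":[0,0,0]},
    {"slide":[0,0,-0.06],"turn":[0,0,0]},
    {"slide":[0,0,-0.06],"turn":[0,0,0]}
  ]
}}

```text
t: 14.43
tool_pos: [0.562, 0.1418, 0.4094]
orientation: [-2.515, 1.881, -0.001]
force: [-0.6, 0.6, -1.0]
opening: 0.06
```

>>> {"name": "arm_command", "arguments": {
  "motion": [
    {"slide":[0,0,-0.06],"turn":[0,0,0]},
    {"slide":[0,0,-0.06],"turn":[0,0,0]},
    {"slide":[0,0,-0.04],"turn":[0,0,0]},
    {"slide":[0,0,0],"turn":[0,0,0]},
    {"slide":[0,0,0],"turn":[0,0,0]}
  ]
}}

```text
t: 14.85
tool_pos: [0.5623, 0.1418, 0.4725]
orientation: [-2.514, 1.88, -0.004]
force: [0.3, -0.1, -1.2]
opening: 0.0597
```

```bash
python3 plan.py 0.5287 -0.1345 0.46 1.472
python3 - <<'E'
from h import *
C=cams()
s=C["side"]["pixels"][60:220,190:350]
cv2.imwrite("pics/d10.png",cv2.resize(s,None,fx=3.5,fy=3.5,interpolation=2))
E
```

```text
t 14.85 pos [0.5623 0.1418 0.4725] jaw yaw -1.2845 tilt [ 0.003  0.001 -1.   ] F [ 0.3 -0.1 -1.2] open 0.0597 q [0.16 0.06 1.44 0.   1.64 1.44]
total turn/0.5 (tool): [-6.600e-03  5.000e-04  7.702e-01]  total slide/0.4 after turn: [0.6957 0.0155 0.0314]  before: [0.639  0.2758 0.0307]
```

View pics/d10.png

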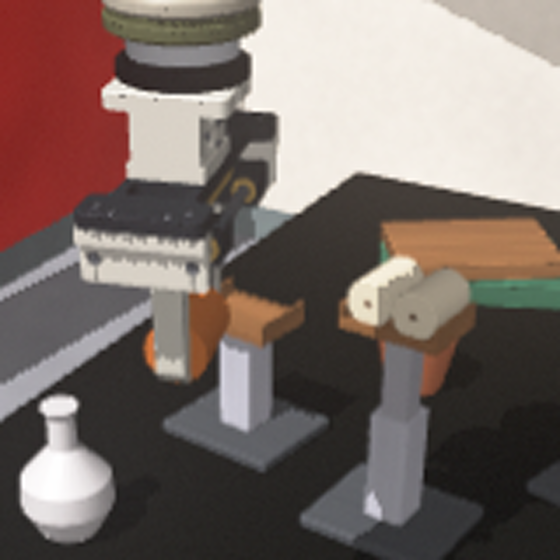

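The candle is held and both ivories are still on the raised tray. Turning, then crossing over.

>>> {"name": "arm_command", "arguments": {
  "motion": [
    {"slide":[0,0,0],"turn":[0,0,0.15]},
    {"slide":[0,0,0],"turn":[0,0,0.17]},
    {"slide":[0,0,0],"turn":[0,0,0.17]},
    {"slide":[0,0,0],"turn":[0,0,0.17]},
    {"slide":[0,0,0],"turn":[0,0,0.108]}
  ]
}}

```text
t: 15.37
tool_pos: [0.562, 0.1418, 0.4684]
orientation: [2.103, -2.33, -0.003]
force: [0.5, 0.4, -1.4]
opening: 0.0597
```

>>> {"name": "arm_command", "arguments": {
  "motion": [
    {"slide":[0.04,0.001,0],"turn":[0,0,0]},
    {"slide":[0.06,0.002,0],"turn":[0,0,0]},
    {"slide":[0.06,0.002,0],"turn":[0,0,0]},
    {"slide":[0.06,0.002,0],"turn":[0,0,0]},
    {"slide":[0.06,0.002,0],"turn":[0,0,0]}
  ]
}}

```text
t: 15.78
tool_pos: [0.5472, 0.0298, 0.4685]
orientation: [2.109, -2.325, -0.004]
force: [0.4, -0.4, -0.8]
opening: 0.0599
```

>>> {"name": "arm_command", "arguments": {
  "motion": [
    {"slide":[0.06,0.001,0],"turn":[0,0,0]},
    {"slide":[0.06,0.001,0],"turn":[0,0,0]},
    {"slide":[0.06,0.001,0],"turn":[0,0,0]},
    {"slide":[0.06,0.001,0],"turn":[0,0,0]},
    {"slide":[0.06,0.001,0],"turn":[0,0,0]}
  ]
}}

```text
t: 16.2
tool_pos: [0.5335, -0.0896, 0.4686]
orientation: [2.109, -2.326, -0.004]
force: [1.2, -0.2, -0.8]
opening: 0.06
```

```bash
python3 plan.py 0.5287 -0.1345 0.46 1.4735
```

```text
t 16.2 pos [ 0.5335 -0.0896  0.4686] jaw yaw -1.6685 tilt [-0.003  0.001 -1.   ] F [ 1.2 -0.2 -0.8] open 0.06 q [-0.26 -0.05  1.55  0.    1.64  1.41]
total turn/0.5 (tool): [ 0.0066  0.0011 -0.0008]  total slide/0.4 after turn: [0.1129 0.001  0.0214]  before: [0.1129 0.0009 0.0214]
```

>>> {"name": "arm_command", "arguments": {
  "motion": [
    {"slide":[0.05,0,0],"turn":[0,0,0]},
    {"slide":[0.04,0,0],"turn":[0,0,0]},
    {"slide":[0.02,0.001,0],"turn":[0,0,0]},
    {"slide":[0,0,0],"turn":[0,0,0]},
    {"slide":[0,0,0],"turn":[0,0,0]}
  ]
}}

```text
t: 16.62
tool_pos: [0.5293, -0.1321, 0.4696]
orientation: [2.109, -2.328, -0.003]
force: [0.7, 0.1, -0.7]
opening: 0.0596
```

>>> {"name": "arm_command", "arguments": {
  "motion": [
    {"slide":[0,0,0],"turn":[0,0,0]},
    {"slide":[0,0,0],"turn":[0,0,0]},
    {"slide":[0,0,0],"turn":[0,0,0]},
    {"slide":[0,0,0],"turn":[0,0,0]},
    {"slide":[0,0,0],"turn":[0,0,0]}
  ]
}}

```text
t: 17.03
tool_pos: [0.5295, -0.1318, 0.4708]
orientation: [-2.111, 2.326, -0.0]
force: [-0.6, -0.1, -0.9]
opening: 0.06
```

```bash
python3 plan.py 0.5287 -0.1345 0.43 1.4735
python3 - <<'E'
from h import *
C=cams()
s=C["side"]["pixels"][70:180,255:365]
cv2.imwrite("pics/d11.png",cv2.resize(s,None,fx=5,fy=5,interpolation=2))
cv2.imwrite("pics/top11.png",C["top"]["pixels"])
E
```

```text
t 17.0333 pos [ 0.5295 -0.1318  0.4708] jaw yaw -1.6677 tilt [ 0. -0. -1.] F [-0.6 -0.1 -0.9] open 0.06 q [-0.34 -0.04  1.54  0.    1.64  1.33]
total turn/0.5 (tool): [-0.0004 -0.      0.0007]  total slide/0.4 after turn: [0.0069 0.0014 0.1021]  before: [0.0069 0.0014 0.1021]
```

View pics/d11.png

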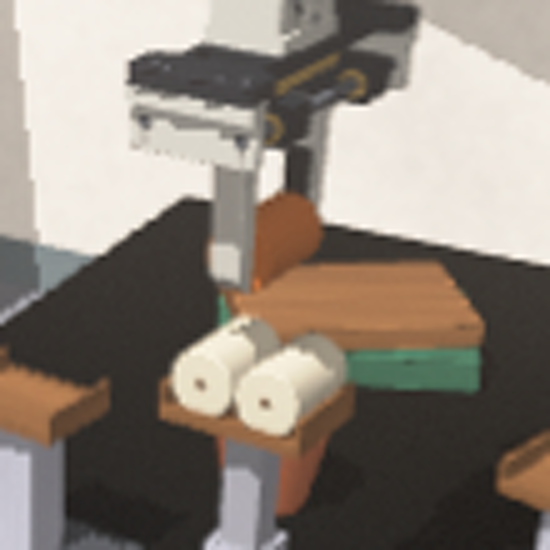

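The candle is over the tray, at crop (265,245) in the side view, and roughly parallel to the ivories. Fine x-y correction, then down.

>>> {"name": "arm_command", "arguments": {
  "motion": [
    {"slide":[0.0055,0.001,0],"turn":[0,0,0]},
    {"slide":[0,0,0.02],"turn":[0,0,0]},
    {"slide":[0,0,0.03],"turn":[0,0,0]},
    {"slide":[0,0,0.02],"turn":[0,0,0]},
    {"slide":[0,0,0.01],"turn":[0,0,0]}
  ]
}}

```text
t: 17.55
tool_pos: [0.5283, -0.1343, 0.4359]
orientation: [2.109, -2.326, -0.005]
force: [-0.5, 0.3, -0.6]
opening: 0.06
```

>>> {"name": "arm_command", "arguments": {
  "motion": [
    {"slide":[0,0,0],"turn":[0,0,0]},
    {"slide":[0,0,0],"turn":[0,0,0]},
    {"slide":[0,0,0],"turn":[0,0,0]},
    {"slide":[0,0,0],"turn":[0,0,0]},
    {"slide":[0,0,0],"turn":[0,0,0]}
  ]
}}

```text
t: 17.97
tool_pos: [0.5289, -0.1345, 0.4394]
orientation: [-2.11, 2.327, -0.001]
force: [0.2, -0.0, -0.9]
opening: 0.0602
```

```bash
python3 plan.py 0.529 -0.134 0.426 1.4735
python3 - <<'E'
from h import *
C=cams()
s=C["side"]["pixels"][90:180,270:360]
cv2.imwrite("pics/d12.png",cv2.resize(s,None,fx=6,fy=6,interpolation=2))
E
```

```text
t 17.9667 pos [ 0.5289 -0.1345  0.4394] jaw yaw -1.6685 tilt [ 0.001 -0.    -1.   ] F [ 0.2 -0.  -0.9] open 0.0602 q [-0.34 -0.03  1.59  0.    1.58  1.33]
total turn/0.5 (tool): [-0.002  -0.0005 -0.0007]  total slide/0.4 after turn: [-0.0012 -0.      0.0334]  before: [-0.0012 -0.      0.0334]
```

View pics/d12.png

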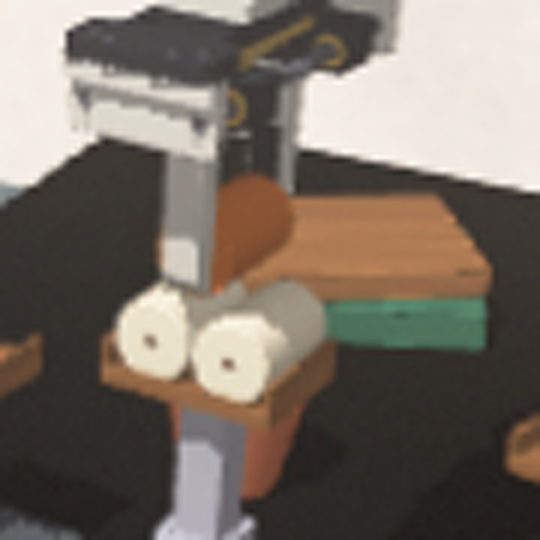

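>>> {"name": "arm_command", "arguments": {
  "motion": [
    {"slide":[-0.001,0,0.007],"turn":[0,0,0]},
    {"slide":[0,0,0.007],"turn":[0,0,0]},
    {"slide":[0,0,0.006],"turn":[0,0,0]},
    {"slide":[0,0,0.003],"turn":[0,0,0]},
    {"slide":[0,0,0],"turn":[0,0,0]}
  ]
}}

```text
t: 18.48
tool_pos: [0.5287, -0.134, 0.4288]
orientation: [2.11, -2.327, -0.001]
force: [-0.3, 0.2, -1.0]
opening: 0.0603
```

>>> {"name": "arm_command", "arguments": {
  "motion": [
    {"slide":[0,0,0],"turn":[0,0,0]},
    {"slide":[0,0,0],"turn":[0,0,0]},
    {"slide":[0,0,0],"turn":[0,0,0]},
    {"slide":[0,0,0],"turn":[0,0,0]},
    {"slide":[0,0,0],"turn":[0,0,0]}
  ]
}}

```text
t: 18.9
tool_pos: [0.5289, -0.134, 0.4297]
orientation: [-2.11, 2.327, -0.0]
force: [0.0, 0.8, -1.6]
opening: 0.0599
```

>>> {"name": "arm_command", "arguments": {
  "motion": [
    {"slide":[0,0,0.002],"turn":[0,0,0]},
    {"slide":[0,0,0.002],"turn":[0,0,0]},
    {"slide":[0,0,0],"turn":[0,0,0]},
    {"slide":[0,0,0],"turn":[0,0,0]},
    {"slide":[0,0,0],"turn":[0,0,0]}
  ]
}}

```text
t: 19.32
tool_pos: [0.5288, -0.134, 0.4279]
orientation: [-2.11, 2.327, 0.0]
force: [0.3, 0.5, -0.9]
opening: 0.06
```

```bash
python3 plan.py 0.529 -0.134 0.426 1.4735
```

```text
t 19.3167 pos [ 0.5288 -0.134   0.4279] jaw yaw -1.6685 tilt [-0.  0. -1.] F [ 0.3  0.5 -0.9] open 0.06 q [-0.34 -0.03  1.61  0.    1.56  1.33]
total turn/0.5 (tool): [ 0.0001  0.0001 -0.0008]  total slide/0.4 after turn: [-0.0001 -0.0004  0.0048]  before: [-0.0001 -0.0004  0.0048]
```

>>> {"name": "arm_command", "arguments": {
  "motion": [
    {"slide":[0,0,0.0025],"turn":[0,0,0]},
    {"slide":[0,0,0],"turn":[0,0,0]},
    {"slide":[0,0,0],"turn":[0,0,0]},
    {"slide":[0,0,0],"turn":[0,0,0]},
    {"slide":[0,0,0],"turn":[0,0,0]}
  ]
}}

```text
t: 19.73
tool_pos: [0.5289, -0.134, 0.427]
orientation: [-2.11, 2.327, -0.0]
force: [-0.4, -0.2, -0.6]
opening: 0.0602
```

>>> {"name": "arm_command", "arguments": {
  "motion": [
    {"slide":[0,0,0.0025],"turn":[0,0,0]},
    {"slide":[0,0,0],"turn":[0,0,0]},
    {"slide":[0,0,0],"turn":[0,0,0]},
    {"slide":[0,0,0],"turn":[0,0,0]},
    {"slide":[0,0,0],"turn":[0,0,0]}
  ]
}}

```text
t: 20.15
tool_pos: [0.5289, -0.1341, 0.4265]
orientation: [-2.11, 2.327, -0.001]
force: [-1.1, 0.4, 5.0]
opening: 0.0602
```

```bash
python3 plan.py 0.529 -0.134 0.426 1.4735
python3 - <<'E'
from h import *
C=cams()
s=C["side"]["pixels"][100:180,275:355]
cv2.imwrite("pics/d13.png",cv2.resize(s,None,fx=7,fy=7,interpolation=2))
E
```

```text
t 20.15 pos [ 0.5289 -0.1341  0.4265] jaw yaw -1.6685 tilt [ 0.001 -0.    -1.   ] F [-1.1  0.4  5. ] open 0.0602 q [-0.34 -0.03  1.61 -0.    1.56  1.33]
total turn/0.5 (tool): [-0.0018 -0.0005 -0.0009]  total slide/0.4 after turn: [-0.0002 -0.0002  0.0013]  before: [-0.0002 -0.0002  0.0013]
```

View pics/d13.png

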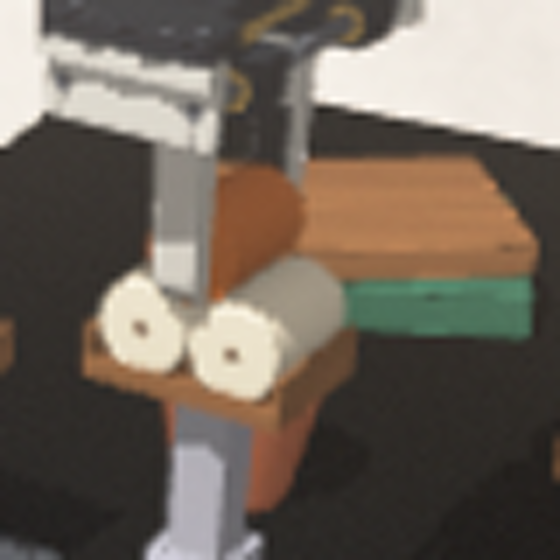

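The amber candle touches down at the expected height, with 5 N up and little sideways force. I'll ease off and let go.

>>> {"name": "arm_command", "arguments": {
  "motion": [
    {"slide":[0,0,-0.001],"turn":[0,0,0]},
    {"slide":[0,0,0],"turn":[0,0,0]},
    {"slide":[0,0,0],"turn":[0,0,0]},
    {"slide":[0,0,0],"turn":[0,0,0]},
    {"slide":[0,0,0],"turn":[0,0,0]}
  ],
  "grip_force": 5
}}

```text
t: 20.67
tool_pos: [0.5289, -0.1341, 0.4265]
orientation: [-2.11, 2.327, -0.0]
force: [-1.5, 0.2, 4.7]
opening: 0.0601
```

>>> {"name": "arm_command", "arguments": {
  "motion": [
    {"slide":[0,0,0],"turn":[0,0,0]},
    {"slide":[0,0,0],"turn":[0,0,0]},
    {"slide":[0,0,0],"turn":[0,0,0]},
    {"slide":[0,0,0],"turn":[0,0,0]},
    {"slide":[0,0,0],"turn":[0,0,0]}
  ],
  "gripper": 100
}}

```text
t: 21.08
tool_pos: [0.5288, -0.134, 0.426]
orientation: [2.11, -2.327, -0.001]
force: [0.5, 0.4, -0.2]
opening: 0.0889
```

>>> {"name": "arm_command", "arguments": {
  "motion": [
    {"slide":[0,0,0],"turn":[0,0,0]},
    {"slide":[0,0,0],"turn":[0,0,0]},
    {"slide":[0,0,0],"turn":[0,0,0]},
    {"slide":[0,0,0],"turn":[0,0,0]},
    {"slide":[0,0,0],"turn":[0,0,0]}
  ]
}}

```text
t: 21.5
tool_pos: [0.5289, -0.134, 0.4264]
orientation: [-2.11, 2.327, -0.0]
force: [-0.5, 0.5, 1.2]
opening: 0.0933
```

```bash
python3 plan.py 0.529 -0.134 0.52 1.4735
python3 - <<'E'
from h import *
C=cams()
s=C["side"]["pixels"][100:180,275:355]
cv2.imwrite("pics/d14.png",cv2.resize(s,None,fx=7,fy=7,interpolation=2))
E
```

```text
t 21.5 pos [ 0.5289 -0.134   0.4264] jaw yaw -1.6685 tilt [ 0. -0. -1.] F [-0.5  0.5  1.2] open 0.0933 q [-0.34 -0.03  1.61 -0.    1.56  1.33]
total turn/0.5 (tool): [-0.0002 -0.0001 -0.0008]  total slide/0.4 after turn: [-1.000e-04 -3.000e-04 -2.341e-01]  before: [-1.000e-04 -3.000e-04 -2.341e-01]
```

View pics/d14.png

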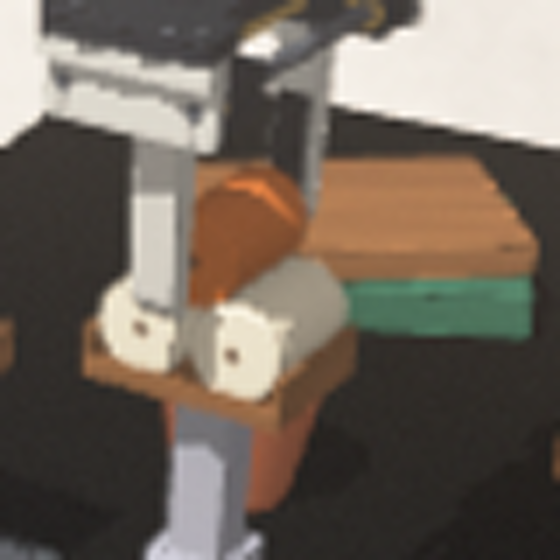

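Released, and the amber candle lies on the ivories. I'll go up, then move aside to get a clear top view.

>>> {"name": "arm_command", "arguments": {
  "motion": [
    {"slide":[0,0,-0.02],"turn":[0,0,0]},
    {"slide":[0,0,-0.04],"turn":[0,0,0]},
    {"slide":[0,0,-0.06],"turn":[0,0,0]},
    {"slide":[0,0,-0.06],"turn":[0,0,0]},
    {"slide":[0,0,-0.05],"turn":[0,0,0]}
  ]
}}

```text
t: 22.02
tool_pos: [0.5287, -0.134, 0.5208]
orientation: [-2.11, 2.327, -0.002]
force: [-0.3, 0.5, -0.2]
opening: 0.0932
```

>>> {"name": "arm_command", "arguments": {
  "motion": [
    {"slide":[-0.04,0,0],"turn":[0,0,0]},
    {"slide":[-0.08,0,0],"turn":[0,0,0]},
    {"slide":[-0.08,0,0],"turn":[0,0,0]},
    {"slide":[-0.08,0,0],"turn":[0,0,0]},
    {"slide":[-0.08,0,0],"turn":[0,0,0]}
  ]
}}

```text
t: 22.43
tool_pos: [0.5427, 0.0106, 0.5192]
orientation: [-2.109, 2.327, -0.001]
force: [0.3, -0.1, -0.2]
opening: 0.0932
```

>>> {"name": "arm_command", "arguments": {
  "motion": [
    {"slide":[-0.08,0,0],"turn":[0,0,0]},
    {"slide":[-0.08,0,0],"turn":[0,0,0]},
    {"slide":[-0.08,0,0],"turn":[0,0,0]},
    {"slide":[-0.06,0,0],"turn":[0,0,0]},
    {"slide":[-0.03,0,0],"turn":[0,0,0]}
  ]
}}

```text
t: 22.85
tool_pos: [0.5556, 0.1434, 0.5189]
orientation: [-2.113, 2.324, 0.001]
force: [0.4, -0.8, -0.2]
opening: 0.093
```

```bash
python3 plan.py 0.529 -0.134 0.52 1.4735
python3 - <<'E'
from h import *
C=cams()
s=C["side"]["pixels"][100:220,270:350]; t=C["top"]["pixels"][190:265,285:350]
cv2.imwrite("pics/d15.png",cv2.resize(s,None,fx=5,fy=5,interpolation=2))
cv2.imwrite("pics/d16.png",cv2.resize(t,None,fx=8,fy=8,interpolation=2))
E
```

```text
t 22.85 pos [0.5556 0.1434 0.5189] jaw yaw -1.666 tilt [ 0.     0.001 -1.   ] F [ 0.4 -0.8 -0.2] open 0.093 q [0.16 0.04 1.38 0.   1.72 1.83]
total turn/0.5 (tool): [-0.0006  0.0017  0.0042]  total slide/0.4 after turn: [ 0.6967 -0.0013 -0.0027]  before: [ 6.967e-01  2.000e-04 -3.300e-03]
```

View pics/d15.png

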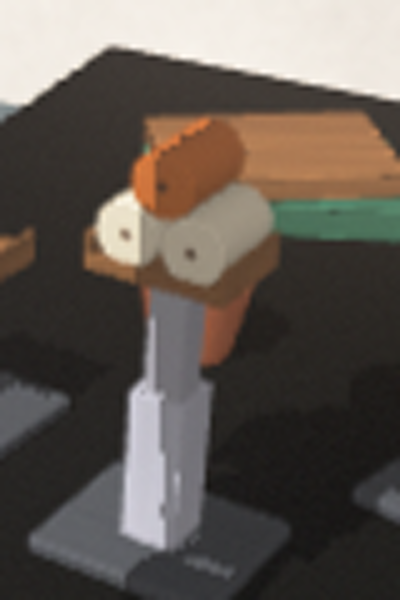

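View pics/d16.png

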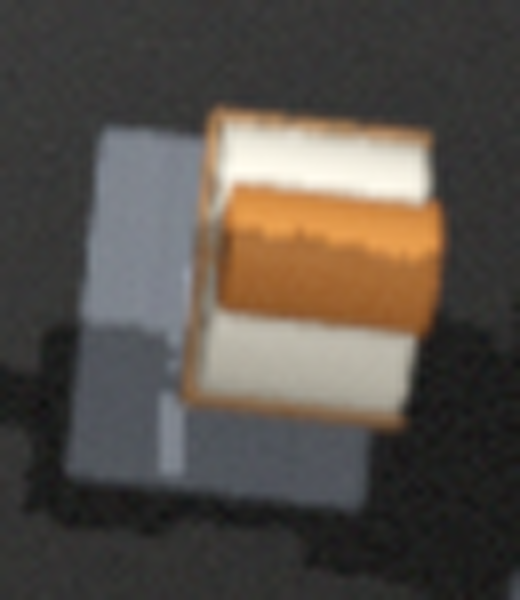

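The top view shows the amber candle centred between the ivories, parallel and with its ends level. The side view shows all three end faces flush. A quick numeric check before handing in:

```bash
python3 - <<'E'
from h import *
C=cams()
b=lambda u,v:c2p((u,v),(270,100),5)
a=lambda u,v:c2p((u,v),(285,190),8)
obs=[("side",(.0205,.03,.221),b(125,234)),("side",(-.0205,.03,.221),b(191,254)),("top",(.0445,.033,.217),a(215,106)),("top",(-.0445,.033,.217),a(183,403)),("top",(.0445,-.033,.217),a(433,132)),("top",(-.0445,-.033,.217),a(405,427))]
fit(C,obs,(.529,-.134,-.095),dz=True)
obs=[("side",(0,.03,.255),b(163,187)),("top",(.02,.03,.255),a(232,184)),("top",(.02,-.03,.255),a(443,204)),("top",(-.02,-.03,.255),a(425,333)),("top",(-.02,.03,.255),a(217,308))]
fit(C,obs,(.529,-.134,-.095),dz=True)
cv2.imwrite("pics/top17.png",C["top"]["pixels"])
E
```

```text
pose [ 0.5283 -0.1343 -0.097   0.0021]
[[0.1, 0.0], [-0.2, -0.2], [0.1, 0.4], [0.4, -0.3], [-0.3, 0.3], [-0.2, -0.2]]
pose [ 0.5278 -0.135  -0.1008  0.0017]
[[-0.1, 0.0], [0.3, -0.8], [-0.6, -0.3], [-0.0, 0.6], [0.4, 0.7]]
```

View pics/top17.png

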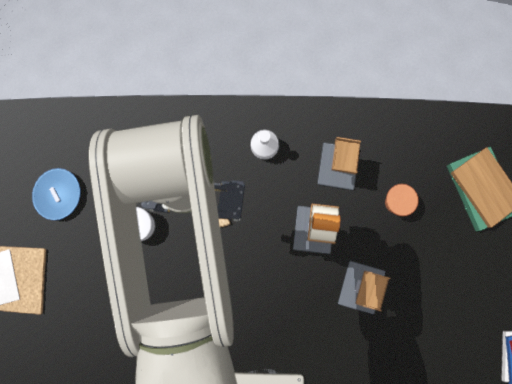

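```bash
python3 -c "
from plant import robot
print(robot.close_job())"
```

```text
the job is handed in; nothing more can be done
None
```

The job is done and handed in at about 23 s of robot time. I pulled the leftmost stand's tray up about 77 mm and it settled on its lock. The amber candle is now lying in the gap between the two ivory candles.

**Lock:** pressing down after the lift, the tray held firm at about 75 mm with the push-back rising to roughly 10 N. It also stayed up after I let go. I never saw the red button itself, because its window faces away from both cameras.

**Amber candle:** it touched down at the expected height with about 5 N. In the last pictures its centre is within about 1 mm of the tray's middle and within 0.3° of parallel, with its ends level. The ivory candles are still side by side.

**Everything else:** in the last top view the vase and flowerpot are where they started. The jar is partly hidden by the arm, but the visible part looks unmoved. The highest wrist force I read was about 17 N.

**Disagreement:** the camera measurement puts the tray about 2 mm higher than the 75 mm it should rest at. That is within the cameras' stated accuracy.

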